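Swap the mixed-up hob knobs and hold the safety valve in

TASK

After cleaning, the two knobs of the cassette hob were put back on each other's spindles: the large knob sits in front of the small burner and the small knob in front of the large burner. Swap them so that each knob sits fully home on the spindle in front of its own burner, turned so that its bore matches the flat of that spindle, then push the large knob right down against its spring, as one does to hold the flame-safety valve open, and finish while still holding it down. Leave everything else where it stands.

Things in the scene. Friction and masses are not known exactly. Their poses are not given: they have to be found in the camera images.
- hob: Two-burner cassette hob, fixed, 190 mm deep (x) by 430 wide (y). Origin: under its centre on the worktop; x to its back, y to its left end. Flat steel deck at z = 62 mm; cartridge cover (86 high) at y 131 to 211. Large burner at (40, 60), small at (40, -130), pan supports 87 high reach 50 and 40 mm from them. Spindles at (-55, 60) and (-55, -130). The deck between the spindles is free.
- knob_large: Large black die-cast knob, 46 mm diameter, 28 high, 150 g, loose; starts home on the SMALL burner's spindle. Origin: centre of underside; z up; x towards the white raised pointer line on its top. D bore 17 mm deep from below: radius 6.5, flat 2.0 mm from the axis on the pointer side. No clip: it pulls straight up. Grip it on its upper 11 mm (solid); the spindle below does not turn with it.
- knob_small: Small black die-cast knob, 34 mm diameter, 26 high, 90 g, loose, otherwise like the large knob (same bore, pointer, axes; grip its upper 9 mm). Starts home on the LARGE burner's spindle.
- valve_large: Round black bezel, 28 mm wide, 2 high, of the large burner's valve, fixed on the deck in front of that burner. Origin: on the spindle's axis at deck height; z up; x points out of the spindle's flat: a knob fits only when its x (pointer) points along this x within about 10 degrees. The two valves face different ways, 29 to 86 degrees apart (the small burner's is turned anticlockwise from above).
- valve_small: The same for the small burner's valve.
- spindle_large_top (a point): Centre of the top of the large burner's steel D spindle, 27 mm above the deck when up. Radius 6 mm, flat 1.5 mm from the axis on its x side, top 3 mm tapered by 1 mm. It does not turn but is sprung and goes down up to 6 mm. A knob is home when its bore's roof lies on this point: its underside is then 17 mm below it (10 mm above the deck while up).
- spindle_small_top (a point): The same for the small burner's spindle.
- spindle_large (a joint): How far the large burner's spindle is pushed down, m: 0 up, 0.006 right down. The spring pushes back with 4 N at the top and 10 N right down.
- spindle_small (a joint): The same for the small burner's spindle.
- knob_large_seat (a point): Centre of the roof of the large knob's bore, 17 mm above its underside.
- knob_small_seat (a point): Centre of the roof of the small knob's bore, 17 mm above its underside.
- jar_a: Bystander: spice jar, 44 mm diameter, 96 mm high, beside the hob's right end; origin under its centre.
- jar_b: Bystander: spice jar, 40 mm diameter, 105 mm high, beside the hob's right end; origin under its centre.
- mug: Bystander: white mug, 98 mm high, to the right of the jars; origin under its centre.
- lid: Bystander: aluminium pot lid, 142 mm diameter, 40 mm high, flat on the worktop at the far right; origin under its centre.
- tin: Bystander: food tin, 57 mm diameter, 72 mm high, to the left of the hob; origin under its centre.
- bottle: Bystander: small dark sauce bottle, 48 mm diameter, 146 mm high, to the left of the hob; origin under its centre.

How it is judged (in metres and radians):
On the way, in this order (a step that is already met when the one before it is completed fails the run):
1. both knobs are off the wrong spindles (distance between knob_large_seat and spindle_small_top above 0.018 m and distance between knob_small_seat and spindle_large_top above 0.018 m), for 0.1 s.
2. the small knob is fully home on the small burner's spindle (distance between knob_small_seat and spindle_small_top below 0.004 m and angle between knob_small's own z axis and vertical below 0.15 rad and angle between the x axis of knob_small and the x axis of valve_small, either way round below 0.3 rad), for 0.2 s.
At the end, for the whole second after the job is handed in: Small knob released and home on the small burner's spindle, that spindle up; large knob home on the large burner's (each within 4 mm, upright within 0.15 rad, matched within 0.3 rad) and still pressed by the fingers, its spindle at least 3.5 of 6 mm down (all of step 2 and value of joint spindle_small below 0.001 m and contact force between the fingers and knob_small below 0.3 N and distance between knob_large_seat and spindle_large_top below 0.004 m and angle between knob_large's own z axis and vertical below 0.15 rad and angle between the x axis of knob_large and the x axis of valve_large, either way round below 0.3 rad and value of joint spindle_large above 0.0035 m and contact force between the fingers and knob_large above 3 N); the arm keeps its last pose, push and grip.
It fails at once if a bystander is moved more than 3 cm (distance of any of jar_a, jar_b, mug, tin, bottle, lid from where it was at the start of the episode above 0.03 m).
It fails at once if a knob falls off the worktop or into the sink (height (world z) of any of knob_large, knob_small below -0.02 m).
It also fails if it takes over 72 s, if anything falls off the work surface, if the arm or the gripper's body presses on something with over 40 N, if the wrist force passes 120 N, or if a joint passes its speed limit or range.

ROBOT

A 6-joint arm with a two-finger parallel gripper is mounted at the origin on a cart in front of the work surface, level with it; the furniture and walls round the work are solid. World frame = base frame: x ahead of the robot, y to its left, z up, the work surface at z = 0. Lengths are in mm, angles in rad, forces in N, time in s.
With the tool pointing down it reaches from about 400 to 825 mm from the base axis. Payload 7 kg.
Tool frame: the origin (TCP) lies at the very end of the fingers, on their centre line; the grasp point (between the pads) lies 19 mm behind it; z points along the fingers, y is the direction in which the jaws open and shut (so a half turn about z gives the same grasp; the last joint's range is limited). The gripper opens to 88 mm and grips with 3 to 60 N. Pads are 19 mm wide; open, the fingers measure 130 mm over their backs; the gripper's body (78 mm by 193 mm) begins 47 mm behind the grasp point.
Start: joints at [-0.934, 0.359, 0.012, 0, -1.224, -0.288], TCP at [230.668, -634.34, 226.561] pointing down, gripper open.
Joint ranges: [-3.07, 3.07], [-1.43, 2.12], [-1.02, 1.25], [-3.03, 1.67], [-3.05, -0], [-3.03, 3.03]. Speed limits (rad/s): [2.39, 2.39, 3.01, 3.14, 3.14, 3.14].

INTERFACE

Orientations are given as a unit quaternion [x, y, z, w].
In Python, from plant import bot gives the robot as it stands. Calls block until the motion is done:
- bot.move_ptp(position, orientation): joint-space move of the TCP to a pose.
- bot.line_to(position, velocity=150, ori=None): straight line of the TCP; ori=None keeps the orientation; velocity is the mean speed in mm/s.
- bot.move_joints(angles): joint-space move.
- bot.move_gripper(opening, force=None): finger opening in mm; force is the grip in N (None keeps the last); returns when the fingers have stopped.
- bot.pause(seconds).
- bot.solve_ik(position, orientation): joint angles nearest the present ones, or None.
- bot.read_state(): the state.
- bot.camera(name): name is "scene" or "top" or "wrist"; returns the picture (420x560x3 uint8, red, green, blue); there is no depth.
- bot.get_calibration(name): a dict with "fx", "fy", "cx", "cy" (pixels), "distortion" ([k1, k2, p1, p2, k3] as OpenCV has them; the pictures are not rectified), "view" (4x4, takes a point from world to camera coordinates); the wrist camera has in their place "T_tool_cam" (4x4, takes a point from camera to tool coordinates, whose origin is the TCP and whose axes are the flange's). Camera axes: x right, y up, looking along -z (the intrinsics and any distortion apply to the point x, -y, -z); pixel columns grow to the right and rows downward; lengths in mm; the calibration is good to about 2 mm. A picture is of the moment at which its call begins: read the wrist's pose just before it. get_calibration takes no time and is no camera call.
A pose or a line that the arm cannot do raises bot.Unreachable and nothing moves.
- bot.close_job(): hands the job in, once; it reports no verdict.
The state is a dict: "t": time; "joint_pos": joint angles; "qvel": joint speeds; "tau": joint torques, N m; "tcp_pos": TCP position; "eef_rot": TCP orientation; "contact_force": force on the tool from outside, world axes, zero at the start; "moment": the same for the moment, N m; "width": finger opening in mm.
Only numpy, scipy, OpenCV 4.12 (cv2) and the standard library are available. Lean on these libraries where they do the work, as an engineer would, in place of code of your own. Each camera call takes 0.05 s, during which the arm holds its last target. There are 200 camera calls.

## Working session

There is one attempt and no reset: what is moved stays moved. The work goes in short steps, each a Python script; the robot and the scene stay as the last script left them, time stands still between calls to the robot, and variables do not carry over. Pictures are saved under pics/ and viewed, on a budget of 10 in all, crops included, one or two more only if the job needs it, and the job is handed in when it is done.

```bash
ls; mkdir -p pics; python3 - <<'E'
from plant import bot
import cv2, numpy as np
np.set_printoptions(precision=3,suppress=True)
a=bot.camera("top"); b=bot.camera("scene")
cv2.imwrite("pics/top0.png",a[:,:,::-1]); cv2.imwrite("pics/scene0.png",b[:,:,::-1])
for n in("top","scene","wrist"): print(n,bot.get_calibration(n))
print(bot.read_state())
E
```

```text
pics
top {'fx': 475.8253660824217, 'fy': 475.8253660824217, 'cx': 272.6211566597022, 'cy': 216.76561148954187, 'distortion': array([0.031, 0.   , 0.   , 0.   , 0.   ]), 'view': array([[    0.027,    -1.   ,     0.013,  -161.058],
       [    0.991,     0.028,     0.127,  -479.288],
       [   -0.128,     0.01 ,     0.992, -1433.221],
       [    0.   ,     0.   ,     0.   ,     1.   ]])}
scene {'fx': 408.4022703680411, 'fy': 408.4022703680411, 'cx': 276.6295148449333, 'cy': 205.66992558864766, 'distortion': array([0.029, 0.   , 0.   , 0.   , 0.   ]), 'view': array([[    0.671,     0.741,     0.008,  -213.893],
       [   -0.659,     0.591,     0.465,   363.692],
       [    0.34 ,    -0.318,     0.885, -1602.366],
       [    0.   ,     0.   ,     0.   ,     1.   ]])}
wrist {'fx': 316.775063848601, 'fy': 316.775063848601, 'cx': 279.4418153728057, 'cy': 210.42513377135674, 'distortion': array([-0.042,  0.   ,  0.   ,  0.   ,  0.   ]), 'T_tool_cam': array([[   0.   ,    0.963,    0.269,   72.191],
       [   1.   ,   -0.   ,    0.001,   -1.085],
       [   0.001,    0.269,   -0.963, -157.231],
       [   0.   ,    0.   ,    0.   ,    1.   ]])}
{'t': 0.1, 'joint_pos': array([-0.934,  0.359,  0.011, -0.   , -1.224, -0.288]), 'qvel': array([-0.001, -0.002,  0.003,  0.001,  0.   ,  0.   ]), 'tau': array([ -0.002, -58.416,  29.376,   7.016,   0.01 ,  -0.   ]), 'tcp_pos': array([ 230.536, -633.966,  225.735]), 'eef_rot': array([-0.173,  0.985,  0.001, -0.   ]), 'contact_force': array([-0.323,  0.272,  0.297]), 'moment': array([0.023, 0.03 , 0.023]), 'width': 87.96693023838452}
```

View pics/top0.png

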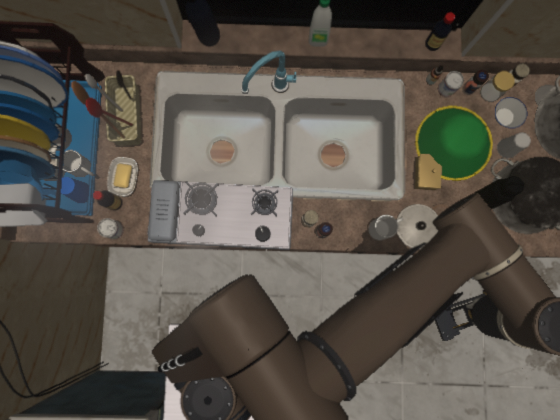

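The top view shows the hob at columns 150–290, rows 182–248. The small knob is at about (198,230), the large knob at (263,233), and the jars at (310,218) and (325,230). I'll cast rays for the approach, then look from the wrist directly above each knob at two yaws, which also exposes any wrist calibration bias.

```bash
cat > h.py <<'E'
from plant import bot
import cv2, numpy as np
from scipy.spatial.transform import Rotation as Rot
np.set_printoptions(precision=2,suppress=True)
def cal(name):
    c=bot.get_calibration(name)
    return c,np.array([[c['fx'],0,c['cx']],[0,c['fy'],c['cy']],[0,0,1]]),np.array(c['distortion'],float)
def pose(s):
    T=np.eye(4); T[:3,:3]=Rot.from_quat(s['eef_rot']).as_matrix(); T[:3,3]=s['tcp_pos']; return T
def ray(name,uv,T=None):
    """origin and directions (world) for pixels; T = tool pose for the wrist camera"""
    c,K,d=cal(name)
    W=np.linalg.inv(c['view']) if name!='wrist' else T@c['T_tool_cam']
    n=cv2.undistortPoints(np.array(uv,float).reshape(-1,1,2),K,d).reshape(-1,2)
    return W[:3,3],np.c_[n[:,0],-n[:,1],-np.ones(len(n))]@W[:3,:3].T
def onz(name,uv,z,T=None):
    o,d=ray(name,uv,T); return o+d*((z-o[2])/d[:,2])[:,None]
def Q(deg):   # tool down, tool x at this world angle (jaw axis is 90 deg from it)
    t=np.radians(deg)/2; return [np.cos(t),np.sin(t),0,0]
def snap(fn=None):
    s=bot.read_state(); im=bot.camera("wrist")
    if fn: cv2.imwrite(fn,im[:,:,::-1])
    return im,pose(s)
E
python3 - <<'E'
from h import *
print(onz("top",[[198,230],[263,233]],99), onz("top",[[310,218],[325,230],[108,200],[108,228]],100))
E
```

```text
[[ 429.79   69.42   99.  ]
 [ 426.25 -120.34   99.  ]] [[ 474.19 -256.96  100.  ]
 [ 440.04 -301.46  100.  ]
 [ 510.51  335.12  100.  ]
 [ 428.38  329.36  100.  ]]
```

View pics/scene0.png

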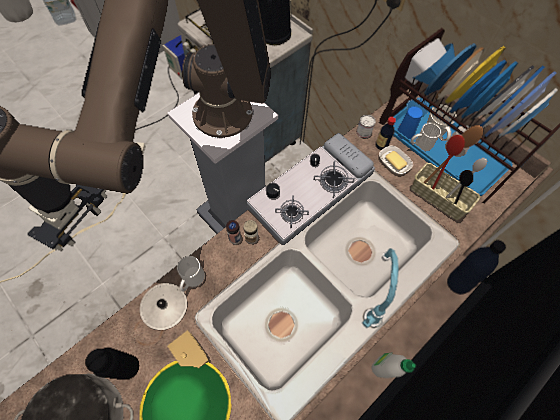

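The scene view at about (273,190) and (315,160) confirms the knobs. The measured spacing is 189.8 mm against a true 190, so I'm moving in for wrist looks.

```bash
cat > look.py <<'E'
from h import *
def over(p,yaw,z=150,fn=None,line=True):
    a=np.radians(yaw); t=[p[0]-72*np.cos(a),p[1]-72*np.sin(a),z]
    (bot.line_to(t,200,Q(yaw)) if line else bot.move_ptp(t,Q(yaw)))
    bot.pause(0.15); return snap(fn)
E
python3 - <<'E'
from look import *
L=[426,-120]; S=[430,69.5]
bot.move_ptp([495,-120,250],Q(180)); print(bot.read_state()['t'])
out=[]
for nm,p,yaw in(("L",L,180),("L",L,120),("S",S,120),("S",S,180)):
    im,T=over(p,yaw,fn=f"pics/w_{nm}{yaw}.png"); np.save(f"T_{nm}{yaw}.npy",T); out.append(im[150:420,130:430,::-1])
cv2.imwrite("pics/m1.png",np.vstack([np.hstack(out[:2]),np.hstack(out[2:])]))
print(bot.read_state()['t'],bot.read_state()['joint_pos'])
E
```

```text
2.1833Traceback (most recent call last):
  File "<stdin>", line 6, in <module>
  File "look.py", line 4, in over
    (bot.line_to(t,200,Q(yaw)) if line else bot.move_ptp(t,Q(yaw)))
     ~~~~~~~~~~~^^^^^^^^^^^^^^
plant.Unreachable: the arm cannot follow that straight line within its joint ranges
```

```bash
ls pics; python3 - <<'E'
from h import *
s=bot.read_state(); print(s['joint_pos'],s['tcp_pos'])
for p,y in(([498,-120,150],180),([462,-182,150],120),([462,-182,150],150),([426,-120,95],180),([426,-120,95],0),([426,-120,95],90),([426,-120,95],135),([430,69,95],180),([430,69,95],135),([466,7,150],120),([466,7,200],120),([480,33,150],150),([498,69,150],180),([390,131,150],240),([480,106,150],210)):
    print(p,y,bot.solve_ik(p,Q(y)))
E
```

```text
scene0.png
top0.png
w_L120.png
w_L180.png
[ 0.02  0.13 -0.48  0.   -0.96 -2.64] [ 462.13 -182.17  150.03]
[498, -120, 150] 180 [ 0.15  0.16 -0.45  0.   -0.96 -1.72]
[462, -182, 150] 120 [ 0.02  0.13 -0.48  0.   -0.96 -2.64]
[462, -182, 150] 150 [ 0.02  0.13 -0.48  0.   -0.96 -2.12]
[426, -120, 95] 180 [ 0.17  0.11 -0.66  0.   -0.8  -1.74]
[426, -120, 95] 0 [ 0.17  0.11 -0.66  0.   -0.8   1.4 ]
[426, -120, 95] 90 [ 0.17  0.11 -0.66  0.   -0.8   2.97]
[426, -120, 95] 135 [ 0.17  0.11 -0.66  0.   -0.8  -2.53]
[430, 69, 95] 180 [ 0.62  0.1  -0.68  0.   -0.8  -2.19]
[430, 69, 95] 135 [ 0.62  0.1  -0.68  0.   -0.8  -2.97]
[466, 7, 150] 120 None
[466, 7, 200] 120 None
[480, 33, 150] 150 [ 0.48  0.11 -0.51  0.   -0.95 -2.57]
[498, 69, 150] 180 [ 0.53  0.14 -0.47  0.   -0.96 -2.1 ]
[390, 131, 150] 240 [ 0.81 -0.02 -0.65  0.   -0.94 -1.33]
[480, 106, 150] 210 [ 0.62  0.12 -0.49  0.   -0.96 -1.67]
```

Yaw 120 puts joint 6 past its limit at the left spindle, so I'll use 180 and 240 there.

```bash
python3 - <<'E'
from look import *
S=[430,69.5]
im,T=over([426,-120],120,fn="pics/w_L120.png"); np.save("T_L120.npy",T)
im,T=over([426,-120],180,fn="pics/w_L180.png"); np.save("T_L180.npy",T)
for yaw in(180,240):
    im,T=over(S,yaw,fn=f"pics/w_S{yaw}.png"); np.save(f"T_S{yaw}.npy",T)
out=[cv2.imread(f"pics/w_{n}.png")[150:420,130:430] for n in("L180","L120","S180","S240")]
cv2.imwrite("pics/m1.png",np.vstack([np.hstack(out[:2]),np.hstack(out[2:])]))
print(bot.read_state()['t'])
E
```

```text
8.9833
```

View pics/m1.png

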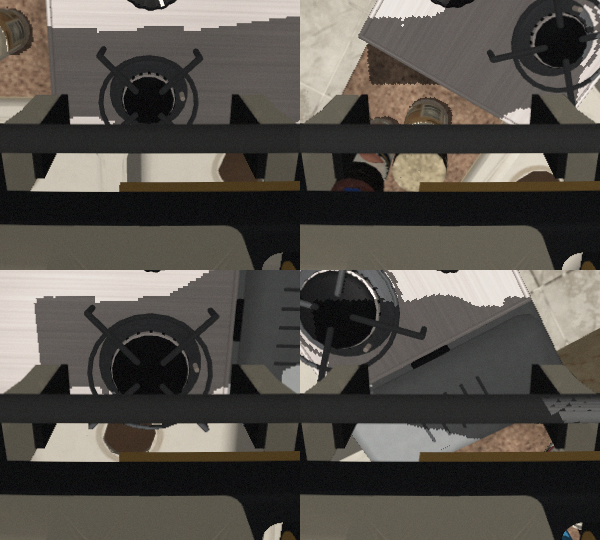

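The crops miss the knobs: they sit in the upper half, near row 122, because the fingers are at the bottom of the image. I'll re-crop the same pictures and segment them.

```bash
cat >> look.py <<'E'
def knob(im_bgr,T,ztop,uv0,rad):
    """dark disc near uv0 -> centre px, world centre on ztop, diameter mm, pointer angle (world deg)"""
    g=im_bgr.max(2); m=((g<75)*255).astype(np.uint8)
    roi=np.zeros_like(m); cv2.circle(roi,tuple(map(int,uv0)),int(rad),255,-1); m&=roi
    cs,_=cv2.findContours(m,cv2.RETR_EXTERNAL,cv2.CHAIN_APPROX_NONE)
    c=cv2.convexHull(max(cs,key=cv2.contourArea))
    f=np.zeros_like(m); cv2.drawContours(f,[c],-1,255,-1)
    edge,_=cv2.findContours(f,cv2.RETR_EXTERNAL,cv2.CHAIN_APPROX_NONE)
    w=onz("wrist",edge[0].reshape(-1,2),ztop,T)[:,:2].astype(np.float32)
    (x,y),r=cv2.minEnclosingCircle(w); e=cv2.fitEllipse(w)
    f=cv2.erode(f,np.ones((3,3)),iterations=2)
    v,u=np.nonzero((f>0)&(g>120)); pw=onz("wrist",np.c_[u,v],ztop,T)[:,:2]
    mu=pw.mean(0); d=mu-e[0]
    ev,V=np.linalg.eigh(np.cov(pw.T)); a=V[:,1]*np.sign(V[:,1]@d)
    return dict(cen=np.array(e[0]),axes=np.array(e[1]),enc=(round(x,1),round(y,1),round(r,1)),n=len(pw),off=np.hypot(*d),
        ang_line=np.degrees(np.arctan2(a[1],a[0])),ang_cen=np.degrees(np.arctan2(d[1],d[0])))
E
python3 - <<'E'
from look import *
out=[]
for n,zt in(("L180",100),("L120",100),("S180",98),("S240",98)):
    im=cv2.imread(f"pics/w_{n}.png"); T=np.load(f"T_{n}.npy")
    print(n,knob(im,T,zt,(280,122),62)); out.append(cv2.resize(im[40:200,180:380],None,fx=1.9,fy=1.8))
cv2.imwrite("pics/m2.png",np.vstack([np.hstack(out[:2]),np.hstack(out[2:])]))
E
```

```text
L180 {'cen': array([ 426.37, -119.96]), 'axes': array([43.88, 44.24]), 'enc': (426.4, -119.9, 22.5), 'n': 118, 'off': np.float64(11.70493804142108), 'ang_line': np.float64(20.005345496946834), 'ang_cen': np.float64(20.760329690171822)}
L120 {'cen': array([ 425.95, -118.76]), 'axes': array([44.21, 44.51]), 'enc': (426.1, -118.8, 22.7), 'n': 101, 'off': np.float64(10.74235406442968), 'ang_line': np.float64(20.350733120106728), 'ang_cen': np.float64(20.57917376142098)}
S180 {'cen': array([431.25,  69.87]), 'axes': array([32.11, 32.34]), 'enc': (431.3, 69.8, 16.5), 'n': 77, 'off': np.float64(8.736143270633253), 'ang_line': np.float64(-38.480779284122136), 'ang_cen': np.float64(-37.44267301687461)}
S240 {'cen': array([432.6 ,  70.04]), 'axes': array([32.11, 32.19]), 'enc': (432.5, 70.1, 16.5), 'n': 87, 'off': np.float64(8.834216838924574), 'ang_line': np.float64(-38.57731406906228), 'ang_cen': np.float64(-38.43900899801533)}
```

View pics/m2.png

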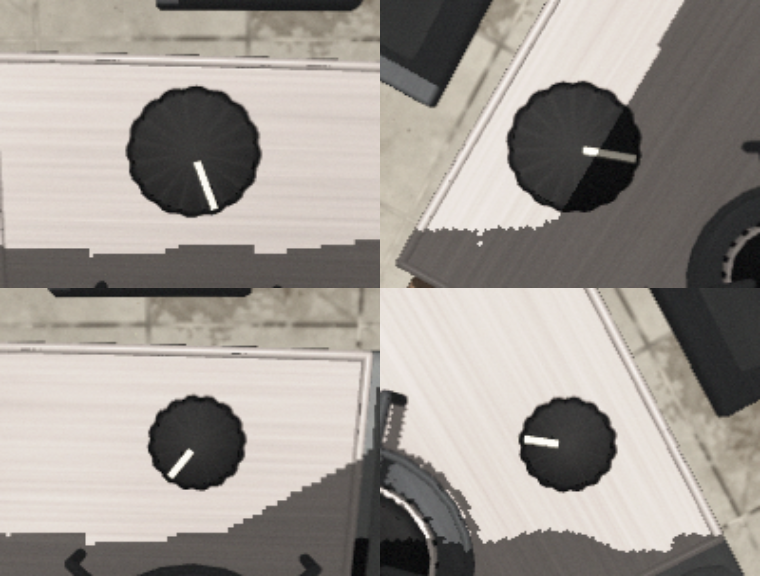

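All four views are clean. The large knob's pointer is at 20.3° and the small knob's at −38.4°, 58.7° apart and inside the 29–86° range. The two yaws agree on a tool-frame camera bias of about (0.7, 1.1) mm. After correction the axes are at (427.1,−118.8) and (431.9,71.0), 189.9 mm apart. Next I move the large knob to the deck between them, turned by −58.7°.

```bash
cat >> h.py <<'E'
B=np.array([0.68,1.1])            # wrist camera bias in tool x,y (subtract R(yaw)B from a measured point)
SS=np.array([427.1,-118.8]); SL=np.array([431.9,71.0]); MID=(SS+SL)/2
def f(tag=""):
    s=bot.read_state(); print(tag,"t",round(s['t'],2),"tcp",s['tcp_pos'],"F",s['contact_force'],"w",round(s['width'],2),"j6",round(s['joint_pos'][5],2))
E
python3 - <<'E'
from look import *
bot.move_gripper(64)
bot.line_to([*SS,130],250,Q(239)); bot.line_to([*SS,90],80); f("at")
bot.move_gripper(30,30); f("grip")
bot.line_to([*SS,135],80); f("up")
bot.line_to([*MID,110],200,Q(180.3)); bot.line_to([*MID,82],80); bot.line_to([*MID,80],20); f("down")
bot.move_gripper(64); bot.line_to([*MID,130],150); f("off")
im,T=over(SS,180,fn="pics/w_spS.png"); np.save("T_spS.npy",T); f("look")
cv2.imwrite("pics/m3.png",cv2.resize(cv2.imread("pics/w_spS.png")[30:230,130:430],None,fx=2.6,fy=2.6,interpolation=cv2.INTER_CUBIC))
E
```

```text
at t 11.45 tcp [ 427.38 -118.55   90.16] F [0.6  0.03 0.13] w 64.29 j6 -0.72
grip t 11.92 tcp [ 427.35 -118.81   90.34] F [ 0.12 -0.    2.33] w 44.72 j6 -0.72
up t 12.63 tcp [ 426.71 -118.77  134.61] F [-0.61  0.54 -1.61] w 44.98 j6 -0.72
down t 14.56 tcp [430.01 -23.79  80.41] F [ 0.97 -0.21  0.87] w 45.13 j6 -1.97
off t 15.63 tcp [429.54 -23.78 130.24] F [-0.67 -0.58  0.15] w 63.98 j6 -1.97
look t 16.58 tcp [ 498.55 -118.03  150.  ] F [-0.15  0.1   0.25] w 63.85 j6 -1.72
```

View pics/m3.png

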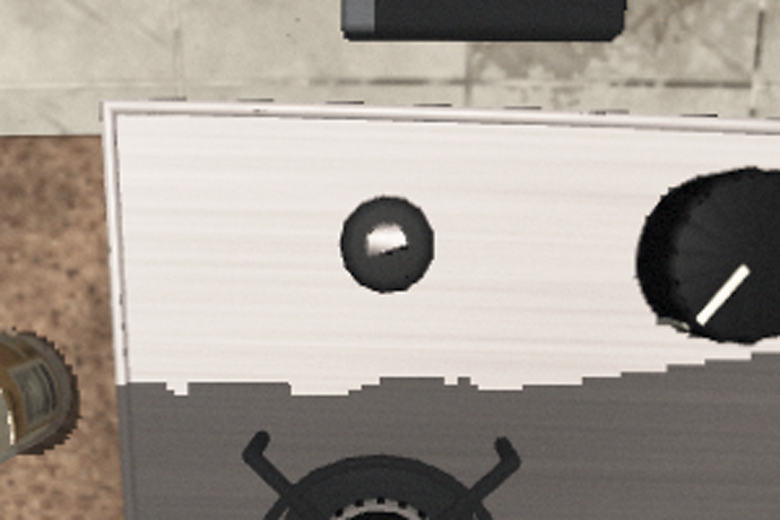

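The bare small-burner spindle is visible at crop (387,244), with its flat facing down-right. The large knob stands on the deck with its pointer near (720,295). Next I measure the bezel centre and the flat edge, then take the small knob off and look at the large-burner spindle with that knob in hand.

```bash
cat >> look.py <<'E'
def spindle(im_bgr,T,yaw,uv0):
    """bezel centre (z 64, bias removed) and direction out of the spindle's flat (z 89), world deg"""
    g=im_bgr.max(2); m=((g<100)*255).astype(np.uint8)
    roi=np.zeros_like(m); cv2.circle(roi,tuple(map(int,uv0)),32,255,-1); m&=roi
    cs,_=cv2.findContours(m,cv2.RETR_EXTERNAL,cv2.CHAIN_APPROX_NONE); c=cv2.convexHull(max(cs,key=cv2.contourArea))
    f_=np.zeros_like(m); cv2.drawContours(f_,[c],-1,255,-1)
    e,_=cv2.findContours(f_,cv2.RETR_EXTERNAL,cv2.CHAIN_APPROX_NONE)
    el=cv2.fitEllipse(onz("wrist",e[0].reshape(-1,2),64,T)[:,:2].astype(np.float32))
    a=np.radians(yaw); R=np.array([[np.cos(a),-np.sin(a)],[np.sin(a),np.cos(a)]])
    f_=cv2.erode(f_,np.ones((3,3)),iterations=3)
    k=8; G=cv2.resize(cv2.cvtColor(im_bgr,cv2.COLOR_BGR2GRAY),None,fx=k,fy=k,interpolation=cv2.INTER_LINEAR)
    F=cv2.resize(f_,None,fx=k,fy=k,interpolation=cv2.INTER_NEAREST)
    b=((G>120)&(F>0)).astype(np.uint8)
    cs,_=cv2.findContours(b,cv2.RETR_EXTERNAL,cv2.CHAIN_APPROX_NONE); c=max(cs,key=cv2.contourArea).reshape(-1,2)
    w=onz("wrist",(c+0.5)/k-0.5,89,T)[:,:2]
    # the flat is the longest straight run: best inlier line through pairs of contour points
    best=(0,)
    for i in range(0,len(w),3):
        for j in range(i+3,len(w),3):
            d=w[j]-w[i]; L=np.hypot(*d)
            if L<4: continue
            n=np.array([-d[1],d[0]])/L; s=np.abs((w-w[i])@n)<0.2
            if s.sum()>best[0]: best=(s.sum(),n,s)
    q=w[best[2]]; ev,V=np.linalg.eigh(np.cov(q.T)); n=V[:,0]
    n*=np.sign(n@(q.mean(0)-w.mean(0)))
    cen=np.array(el[0])-R@B
    return dict(bezel=cen,axes=np.array(el[1]),ang=np.degrees(np.arctan2(n[1],n[0])),flat_off=(q.mean(0)-R@B-cen)@n,
                top=np.r_[w.min(0),w.max(0)]-np.r_[R@B,R@B],run=np.ptp(q@V[:,1]))
E
python3 - <<'E'
from look import *
im=cv2.imread("pics/w_spS.png"); T=np.load("T_spS.npy")
print("S spindle",spindle(im,T,180,(279,124)))
bot.move_gripper(54)
bot.line_to([*SL,150],250,Q(150)); bot.line_to([*SL,89.5],100); f("at")
bot.move_gripper(20,30); f("grip")
bot.line_to([*SL,150],80); f("up")
im,T=over(SL,180,z=150,fn="pics/w_spL.png"); np.save("T_spL.npy",T); f("look")
cv2.imwrite("pics/m4.png",cv2.resize(cv2.imread("pics/w_spL.png")[30:420,80:480],None,fx=1.5,fy=1.5))
im=cv2.imread("pics/w_spL.png"); print("L spindle",spindle(im,T,180,(279,124)))
E
```

```text
S spindle {'bezel': array([ 428.41, -118.75]), 'axes': array([26.13, 26.41]), 'ang': np.float64(13.924083055435492), 'flat_off': np.float64(1.0279155488445286), 'top': array([ 423.  , -124.06,  430.33, -113.5 ]), 'run': np.float64(9.346206124849488)}
at t 18.77 tcp [432.29  70.84  89.78] F [ 0.24 -0.15  0.08] w 54.17 j6 -2.71
grip t 19.27 tcp [432.12  71.16  89.82] F [-0.21  0.71  2.33] w 32.77 j6 -2.71
up t 20.18 tcp [431.53  70.83 149.54] F [ 0.01  0.69 -1.06] w 32.71 j6 -2.71
look t 21.05 tcp [503.29  70.98 150.1 ] F [ 0.12 -0.51 -0.46] w 32.68 j6 -2.1
L spindle {'bezel': array([433.27,  71.04]), 'axes': array([25.99, 26.17]), 'ang': np.float64(-43.10856775103273), 'flat_off': np.float64(1.1898072542707974), 'top': array([427.16,  66.52, 437.58,  76.76]), 'run': np.float64(10.476859545948116)}
```

View pics/m4.png

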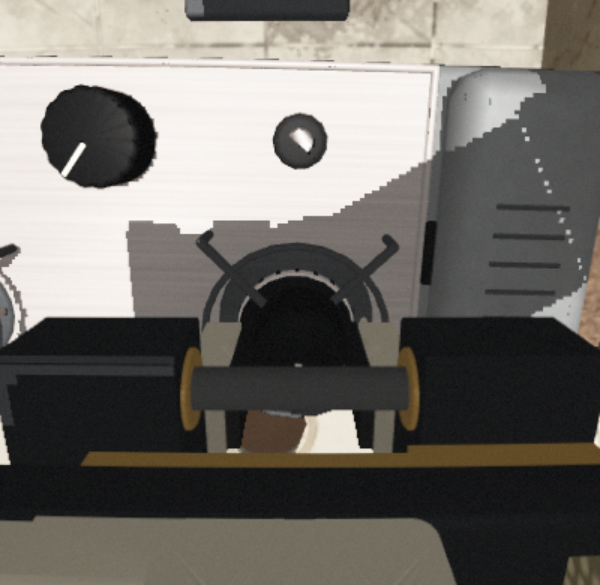

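With the small knob in hand, the bare large-burner spindle sits at crop (300,140) with its flat facing down-left. Flat directions come out at 13.9° and −43.1°, and the pointers gave 20.3° and −38.4°. The two differences agree (57° and 58.7°), and the ~5° offset is inside the fit slack. I'll aim midway, at 17° and −41°. The bezel centres come out 1.3 mm further in +x than the knob tops, so I'll insert in steps and watch the force.

```bash
cat >> h.py <<'E'
def insert(p,z0,z1,step=2,fmax=7):
    z=z0
    while z>z1:
        z=max(z-step,z1); bot.line_to([*p,z],30); s=bot.read_state()
        print(round(z,1),s['tcp_pos'],s['contact_force'],s['moment'])
        if s['contact_force'][2]>fmax: return False
    return True
E
python3 - <<'E'
from h import *
bot.line_to([*SS,130],250,Q(205.4)); bot.line_to([*SS,108],80); bot.pause(.1); f("above")
print(insert(SS,108,89.5)); f("in")
E
```

```text
above t 22.55 tcp [ 427.58 -118.51  108.38] F [-0.3  -0.28 -0.19] w 33.07 j6 -1.3
106 [ 427.13 -118.81  106.12] [ 0.42 -0.89 -0.69] [-0.02  0.04  0.08]
104 [ 426.99 -118.85  103.92] [ 0.14 -0.07 -0.49] [-0.03  0.   -0.  ]
102 [ 427.   -118.83  101.87] [-0.5  -0.58 -0.11] [-0.02 -0.02  0.01]
100 [ 426.99 -118.82   99.86] [ 0.33  0.09 -0.6 ] [-0.06  0.02 -0.03]
98 [ 426.99 -118.82   97.84] [ 1.01  0.8  -0.94] [0.01 0.02 0.04]
96 [ 426.98 -118.83   95.85] [-0.3   0.05 -1.13] [ 0.02  0.   -0.05]
94 [ 427.03 -118.82   93.89] [-0.29  0.49 -0.87] [0.   0.03 0.03]
92 [ 427.   -118.8    91.86] [ 0.22 -0.61  0.12] [-0.   -0.02 -0.02]
90 [ 427.12 -118.81   89.94] [-0.06  0.43 -0.5 ] [-0.01 -0.04  0.01]
89.5 [ 427.12 -118.81   89.67] [-1.14  1.    3.28] [ 0.18  0.45 -0.02]
True
in t 25.05 tcp [ 427.12 -118.81   89.67] F [-1.14  1.    3.28] w 33.0 j6 -1.3
```

It slid on with no resistance and met the spring at the expected height. I'll release it, check it, and measure the large knob on the deck.

```bash
python3 - <<'E'
from look import *
bot.move_gripper(54); bot.line_to([*SS,130],120); f("off")
im,T=over(SS,180,fn="pics/w_s2.png"); np.save("T_s2.npy",T)
k=knob(im[:,:,::-1],T,98,(280,122),46); print("small home?",k['cen']+B,k['axes'],k['ang_line'],k['ang_cen'])
im2,T=over(MID,180,fn="pics/w_m2.png"); np.save("T_m2.npy",T)
k=knob(im2[:,:,::-1],T,90,(280,122),62); print("large on deck",k['cen']+B,k['axes'],k['ang_line'],k['ang_cen']); f("t")
cv2.imwrite("pics/m5.png",np.hstack([im[20:240,100:460,::-1],im2[20:240,100:460,::-1]]))
E
```

```text
off t 26.15 tcp [ 426.99 -118.69  129.8 ] F [-0.92  0.46 -0.19] w 54.21 j6 -1.3
small home? [ 428.33 -119.02] [32.02 32.18] 16.797197897024148 17.99413839124342
large on deck [431.07 -23.88] [43.84 44.04] -38.46808801955407 -38.387692473322474
t t 27.77 tcp [501.32 -24.61 149.99] F [ 0.09 -0.47 -0.25] w 53.81 j6 -1.91
```

View pics/m5.png

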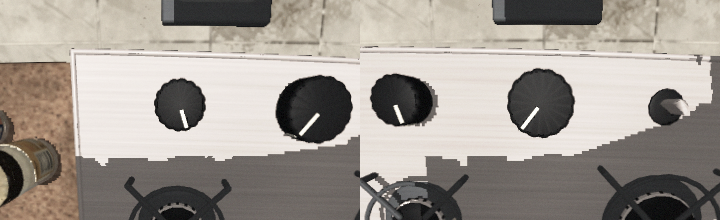

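The small knob is home, with its pointer at 17° and the same apparent size as a knob at home height. The large knob is on the deck at about (430.7,−23.9) with its pointer at −38.4°. The x evidence puts the spindles about 0.7 mm further in +x than I first had, so I'll use (432.6, 71.0) for the large one. Next: grip, turn −2.6° and insert.

```bash
python3 - <<'E'
from h import *
P=[430.7,-23.9]; D=np.array([432.6,71.0])
bot.move_gripper(64); bot.line_to([*P,110],200,Q(182.6)); bot.line_to([*P,80],80); bot.move_gripper(30,45); f("grip")
bot.line_to([*P,130],100); bot.line_to([*D,125],200,Q(180)); bot.line_to([*D,109],60); bot.pause(.1); f("above")
print(insert(D,109,90)); f("in")
E
```

```text
grip t 29.79 tcp [430.98 -23.78  80.37] F [-1.16  1.83  4.4 ] w 44.47 j6 -1.93
above t 31.58 tcp [432.69  70.78 109.06] F [ 0.29  0.96 -1.14] w 44.48 j6 -2.19
107 [432.61  71.   107.03] [-0.08 -0.4  -1.64] [-0.   -0.01 -0.02]
105 [432.52  70.98 104.92] [-0.63 -0.46 -1.11] [-0.01 -0.01 -0.01]
103 [432.55  70.94 102.87] [ 0.02  0.7  -0.53] [-0.11 -0.1   0.03]
101 [432.54  70.94 100.86] [ 0.31 -0.49 -0.75] [-0.1  -0.07  0.03]
99 [432.54  70.95  98.89] [-0.03  0.41 -1.3 ] [-0.14 -0.14  0.  ]
97 [432.54  70.94  96.87] [ 0.34 -0.28 -0.59] [-0.11 -0.15 -0.03]
95 [432.52  70.94  94.86] [ 0.36  0.16 -2.13] [-0.13 -0.15 -0.04]
93 [432.55  70.94  92.89] [ 0.52 -0.35 -2.23] [-0.13 -0.19  0.01]
91 [432.53  70.94  90.86] [ 0.31 -0.47 -1.07] [-0.18 -0.23 -0.03]
90 [432.75  71.04  90.2 ] [-0.69  0.94  2.57] [-0.11  0.24  0.02]
True
in t 34.08 tcp [432.75  71.04  90.2 ] F [-0.69  0.94  2.57] w 44.6 j6 -2.19
```

It went in freely and met the spring at z≈90, as expected. Now I press it down with a firm grip and check the position and force, with a final look before handing in.

```bash
python3 - <<'E'
from h import *
D=[432.6,71.0]
bot.move_gripper(30,55)
print(insert(D,90,83.5,step=1.5,fmax=25)); bot.pause(.5); f("pressed"); bot.pause(.3); f("held")
im,T=snap("pics/w_end.png"); top=bot.camera("scene")
cv2.imwrite("pics/m6.png",np.hstack([im[:,:,::-1][:,0:400],cv2.resize(top[110:250,210:390,::-1],None,fx=2.2,fy=3)]))
E
```

```text
88.5 [432.73  71.03  88.56] [-0.55 -0.73  4.29] [-0.2   0.31  0.02]
87.0 [432.74  71.06  87.13] [-1.34 -0.7   5.52] [-0.22  0.44  0.01]
85.5 [432.75  71.03  85.74] [-0.99 -0.1   7.78] [-0.28  0.59 -0.01]
84.0 [432.78  71.05  84.33] [-2.9  -0.14  7.97] [-0.24  0.79  0.06]
83.5 [432.88  71.06  84.14] [-2.74 -0.48 10.95] [-0.25  1.18 -0.03]
True
pressed t 36.05 tcp [432.84  71.05  84.11] F [-2.4  -0.16 11.62] w 44.26 j6 -2.19
held t 36.35 tcp [432.85  71.05  84.12] F [-2.85 -0.48 11.45] w 44.4 j6 -2.19
```

View pics/m6.png

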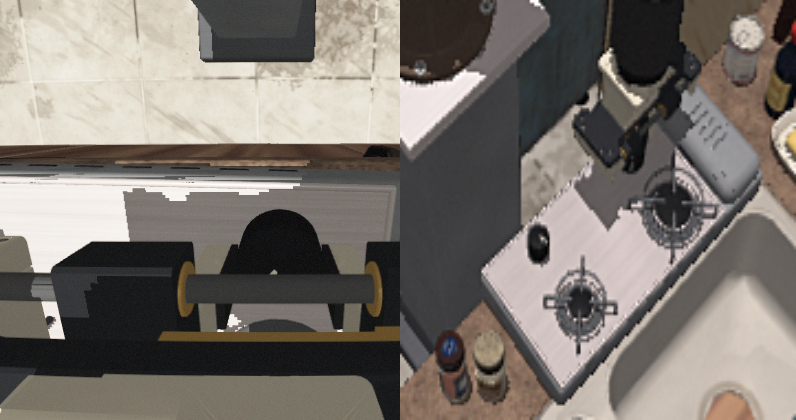

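The wrist view shows the large knob held between the fingers at about (278,245). In the scene view the small knob stands alone on its spindle at (538,243) and the jars are undisturbed. The force rose from 4 N to about 11 N over 6 mm, as the spring should, and then hit the stop. I'm handing in.

```bash
python3 - <<'E'
from h import *
f("before"); bot.close_job()
E
```

```text
before t 36.45 tcp [432.85  71.05  84.13] F [-2.45 -0.68 11.66] w 44.28 j6 -2.19
the job is handed in; nothing more can be done
```

The knobs are swapped, and I handed the job in at 36.5 s of the 72 s allowed, with the gripper still holding the large knob down. The hand-in gave no verdict.

- **Swap:** I set the large knob on the deck between the spindles. The small knob then went onto the small burner's spindle and was released, and the large knob went onto the large burner's spindle.
- **Small knob:** it slid on without resistance and met the spring at the expected height. Its pointer is at about 17°, and its apparent size in the last close look matches a knob sitting home.
- **Large knob:** it also slid on freely and met the spring at the expected height. Pressed, the upward force rose from about 4 to 11.5 N over about 6 mm of travel to the stop, matching the spring. It is gripped at 55 N.
- **Bystanders:** the last scene picture shows the jars where they stood. Nothing was touched on the way, but I did not measure any bystander's position again.

Two checks disagreed slightly:
- **Angle:** the spindle flats measured about 5° from the pointers of the knobs first sitting on them (13.9° and −43.1° against 20.3° and −38.4°). I aimed midway, at 17° and −41°.
- **Position:** the bezel centres came out 1.3 mm further in +x than the knob tops, so I moved the second insertion by 0.7 mm. Both knobs seated freely anyway.

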